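# Open the label printer for a new roll

### The arm

A 7-joint arm with a two-finger parallel gripper is mounted at the origin on the work surface. World frame = base frame: x ahead of the robot, y to its left, z up, the work surface at z = 0. Lengths are in m, angles in rad, forces in N, time in s.
With the tool pointing down it reaches from about 0.4 to 0.9 m from the base axis. Payload 5.5 kg.
Tool frame: the origin (TCP) lies midway between the tips of the shut fingers; the grasp point (between the pads) lies 19 mm behind it (manip.grip_depth is the distance from the TCP to the grasp point, in m); z points along the fingers, y is the line along which they close (so a half turn about z gives the same grasp; the last joint's range is limited). The gripper opens to 92 mm and grips with 3 to 60 N. Pads are 19 mm wide; open, the fingers measure 130 mm over their backs; the gripper's body (75 mm by 190 mm) begins 47 mm behind the grasp point.
Start: joints at [-0.899, 0.501, -0.427, 1.55, 0.221, 1.138, -0.21], TCP at [0.258, 0.596, 0.227] pointing down, gripper open.
Joint ranges: [-2.88, 2.88], [-0.31, 2.03], [-1.54, 1.56], [0.2, 2.42], [-1.41, 4.55], [0.19, 2.02], [-2.57, 2.57]. Speed limits (rad/s): [2.57, 2.57, 3.14, 3.14, 3.14, 3.14, 3.14].

### API

Orientations are given as a unit quaternion [x, y, z, w].
In Python, from bench import manip, effector, viewer gives the robot as it stands. Calls block until the motion is done:
- manip.move_pose(position, orientation): joint-space move of the TCP to a pose.
- manip.servo_line(position, ori=None, vel=0.15): straight line of the TCP; ori=None keeps the orientation; vel is the mean speed in m/s.
- manip.movej(angles): joint-space move.
- effector.open_jaws() and effector.close(f_grip=None): open the fingers fully, or close them until they stop; f_grip is the grip in N (None keeps the last).
- manip.sleep(seconds).
- manip.solve_ik(position, orientation): joint angles nearest the present ones, or None.
- viewer.get_image(name): name is "scene" or "top" or "wrist"; returns the picture (420x560x3 uint8, red, green, blue); there is no depth.
- viewer.get_calibration(name): a dict with "vfov" (degrees; the focal length in pixels is half the picture's height over the tangent of half this angle, whatever the lens; pixels are square), "cx", "cy" (the principal point, pixels), "dist_coeffs" ([k1, k2, p1, p2, k3] as OpenCV has them; the pictures are not rectified), "eye" and "attitude" of the camera in the world. Camera axes: x right, y down, z forward; pixel columns grow to the right and rows downward; lengths in m; the calibration is good to about 2 mm. A picture is of the moment at which its call begins: read the wrist's pose just before it. get_calibration takes no time and is no camera call; for the wrist camera it gives the pose at the moment of the call.
A pose or a line that the arm cannot do raises manip.PlanningError and nothing moves.
- manip.hand_in(): hands the job in; it is judged then, once.
Readings, each from a call of its own:
- manip.current_clock(): time.
- manip.current_q(): joint angles.
- manip.current_joint_velocities(): joint speeds.
- manip.current_tau(): joint torques, N m.
- manip.current_tool_pos(): TCP position.
- manip.current_tcp_rot(): TCP orientation.
- manip.current_force(): force on the tool from outside, world axes, zero at the start.
- manip.current_wrist_torque(): the same for the moment, N m.
- manip.current_finger_gap(): finger opening in m.
- manip.current_gripper_force(): force on a finger pad.
Only numpy, scipy, OpenCV 4.12 (cv2) and the standard library are available. Lean on these libraries where they do the work, as an engineer would, in place of code of your own. Each camera call takes 0.05 s, during which the arm holds its last target. There are 200 camera calls.

### The job

The label printer on the worktop has run out. Open it for a new roll: push its cover up from under the front lip with your fingertips and tip it over backwards until it leans back and stays open by itself, then push the print-head release lever inside it fully over towards the hinge side. Nothing is to be gripped, picked up or forced: the printer stays where it stands, everything around it stays put, and your hand ends clear.

Things in the scene. Friction and masses are not known exactly. Their poses are not given: they have to be found in the camera images.
- printer: White desktop label printer, loose on rubber feet, 2.2 kg. Sizes in mm: case 200 deep (x) x 190 wide (y), rim 90 high, 164 cover shut. Origin: centre of its underside; +x to its rear (its front faces roughly -y, the robot's right), +y left, z up. Flat front panel at x = -102. Inside, print mechanism 84 high up to x = -45, then the lever; spent core across the well at x = 35, 88 high
- cover (a joint): Angle of the printer's rear-hinged cover, rad: 0 shut, grows as the front rises, 1.9 at the rear stop. Hollow shell 200 x 195 x 74 mm, clear window on top, 0.2 to 0.34 kg, no latch; 1 to 2 N at the lip lifts it. Balances at about 1.14: let go below that it falls shut, beyond it it falls back by itself in about 1 s and rests near 1.9
- lip_edge (a point): Middle of the lower front edge of the cover's finger lip: a light grey ledge 130 mm wide (printer's y), 6 thick, jutting 29 mm out from the front panel. Shut, its underside is level, 91 mm above the table, free space below. Moves with the cover, 228 mm from the hinge axis
- cover_hinge (a point): Middle of the cover's hinge axis, along the printer's y, at the rear rim of the case: x = 97 mm from the printer's origin, 90 mm above the table
- lever (a joint): Angle of the print-head release lever, rad: 0 clamped (leans 0.5 from upright to the printer's front), grows as its tip swings to the rear, 1.0 at the rear stop (leans 0.5 to the rear), released. Starts at 0 to 0.15. Stays where it is left; about 2 N at the tip moves it
- lever_tip (a point): Middle of the top end of the release lever, hidden until the cover is open: steel arm 70 mm long from its pivot, with a light grey thumb pad at the end 26 wide (y) x 26 tall x 9 thick. Pivot axis along the printer's y at x = -30, y = 69, z = 65 mm in its frame. Clamped, the tip stands 126 mm above the table, 36 above the case rim
- wide_roll: fresh wide label roll standing on end, white paper with a cardboard core, 90 diameter x 104 mm high; a bystander beside the printer. Origin: centre of its underside
- small_roll: small narrow label roll standing on end, 62 diameter x 32 mm high; a bystander on the other side of the printer. Origin: centre of its underside
- stamp: self-inking hand stamp, 30 x 60 x 78 mm high; a bystander beside the printer. Origin: centre of its underside
- staple_box: small cardboard box of staples, 34 x 58 x 28 mm high; a bystander near the printer's front. Origin: centre of its underside
- stapler: black desk stapler, 150 long x 36 x 60 mm high; a bystander on the left. Origin: centre of its underside
- tape_dispenser: black desk tape dispenser, 150 long x 60 x 96 mm high; a bystander on the right. Origin: centre of its underside
- pen_cup: dark round pen cup, 80 diameter x 100 mm high, pens to 165; a bystander on the left. Origin: centre of its underside

How it is judged:
By the outcome, as a careful person would: the job done as asked, in the order asked, and still so for the second after the job is handed in, with the robot touching nothing.
It also fails if it takes over 58 s, if anything falls off the work surface, if the arm or the gripper's body presses on something with over 40 N, if the wrist force passes 120 N, or if a joint passes its speed limit or range.

## Working session

There is one attempt and no reset: what is moved stays moved. The work goes in short steps, each a Python script; the robot and the scene stay as the last script left them, time stands still between calls to the robot, and variables do not carry over. Pictures are saved under pics/ and viewed, at most 10 in all, crops included, and the job is handed in when it is done.

```bash
ls; mkdir -p pics; python3 - <<'E'
from bench import manip, viewer
import cv2
for n in ("scene","top"):
    im=viewer.get_image(n); cv2.imwrite(f"pics/{n}0.png",im[:,:,::-1]); print(n,viewer.get_calibration(n))
print(manip.current_clock(),manip.current_tcp_rot(),viewer.get_calibration("wrist"))
E
```

```text
pics
scene {'vfov': 47.30278447652269, 'cx': 280.68442701610604, 'cy': 205.51015918656597, 'dist_coeffs': array([0.04687838, 0.        , 0.        , 0.        , 0.        ]), 'eye': array([ 1.61805774, -0.51351924,  0.91912963]), 'attitude': array([ 0.74038686,  0.48618806, -0.24566924, -0.39382115])}
top {'vfov': 53.747239952942415, 'cx': 271.4298034552864, 'cy': 207.26028713628563, 'dist_coeffs': array([-0.11340228,  0.        ,  0.        ,  0.        ,  0.        ]), 'eye': array([ 0.45154582, -0.00353161,  1.19991232]), 'attitude': array([-0.69858816,  0.71259058, -0.05086208,  0.04002885])}
0.1 [ 2.02980609e-01  9.79182327e-01 -8.89559841e-04 -2.28926419e-04] {'vfov': 61.06420858200792, 'cx': 282.31867920373185, 'cy': 214.60402083181563, 'dist_coeffs': array([-0.02422899,  0.        ,  0.        ,  0.        ,  0.        ]), 'eye': array([0.1838683 , 0.62822634, 0.38417628]), 'attitude': array([0.82671024, 0.54261884, 0.08073732, 0.12488577])}
```

View pics/scene0.png

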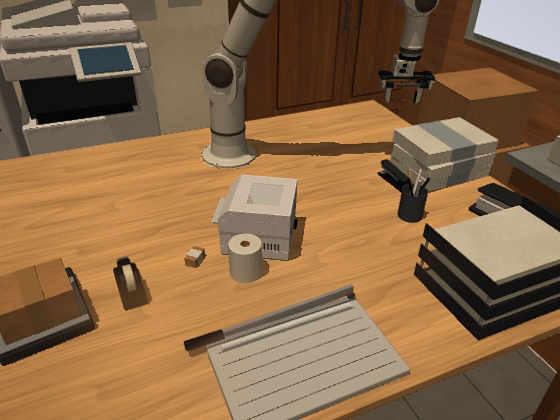

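View pics/top0.png

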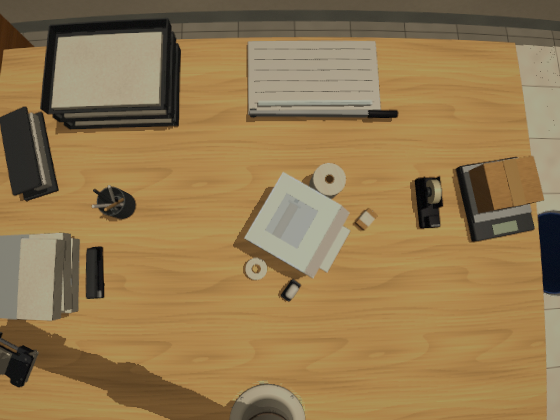

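The scene view shows the printer near (258,215), with its lip to the left and the wide roll at (245,258). In the top view the printer is at (297,225), with the lip at (336,250), facing right and down. The staple box is at (365,219), the stamp at (290,290), the small roll at (256,268) and the wide roll at (329,179). I'll zoom in to get the lip corners.

```bash
python3 - <<'E'
import cv2,numpy as np
a=cv2.imread("pics/top0.png")[150:310,230:390]; b=cv2.imread("pics/scene0.png")[165:285,175:305]
a=cv2.resize(a,(400,400),interpolation=cv2.INTER_CUBIC); b=cv2.resize(b,(390,360),interpolation=cv2.INTER_CUBIC)
o=np.zeros((400,800,3),np.uint8); o[:,:400]=a; o[:360,405:795]=b
cv2.imwrite("pics/zoom0.png",o)
E
cat > h.py <<'E'
import numpy as np,cv2
from scipy.spatial.transform import Rotation as R
def ray(c,uv):
    f=210/np.tan(np.radians(c["vfov"]/2)); K=np.array([[f,0,c["cx"]],[0,f,c["cy"]],[0,0,1]])
    p=cv2.undistortPoints(np.array([[uv]],float),K,c["dist_coeffs"])[0,0]
    d=R.from_quat(c["attitude"]).apply([p[0],p[1],1]); return c["eye"],d/np.linalg.norm(d)
def onz(c,uv,z):
    e,d=ray(c,uv); return e+d*(z-e[2])/d[2]
def tri(c1,u1,c2,u2):
    e1,d1=ray(c1,u1);e2,d2=ray(c2,u2)
    t=np.linalg.lstsq(np.c_[d1,-d2],e2-e1,rcond=None)[0]
    a,b=e1+t[0]*d1,e2+t[1]*d2; return (a+b)/2,np.linalg.norm(a-b)
def proj(c,P):
    f=210/np.tan(np.radians(c["vfov"]/2)); K=np.array([[f,0,c["cx"]],[0,f,c["cy"]],[0,0,1]])
    Rm=R.from_quat(c["attitude"]).inv(); P=np.atleast_2d(P)
    return cv2.projectPoints(Rm.apply(P-c["eye"]),np.zeros(3),np.zeros(3),K,c["dist_coeffs"])[0][:,0]
E
```

```text
(no output)
```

View pics/zoom0.png

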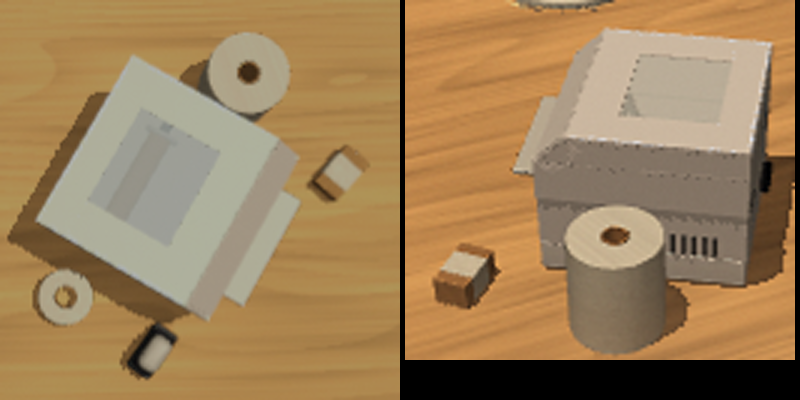

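The zoom shows the lip's outer corners at about (350,231) and (327,272) in the top view, and at about (211,222) and (221,197) in the scene view. The rear top corners are at (283,172) and (245,238) in the top view.

```bash
python3 - <<'E'
from h import *; from bench import manip, viewer
T=viewer.get_calibration("top");S=viewer.get_calibration("scene")
np.set_printoptions(precision=4,suppress=True)
z=lambda u,v:(230+(u-.75)/2.5,150+(v-.75)/2.5); s=lambda u,v:(175+(u-406)/3,165+(v-1)/3)
a,b=z(299,203),z(243,305)
print("tri",tri(T,a,S,s(514,170)),tri(T,b,S,s(542,97)))
A,B=onz(T,a,.097),onz(T,b,.097); print(A,B,np.linalg.norm(A-B),(A+B)/2)
d=(B-A)/np.linalg.norm(B-A); 
C,D=onz(T,z(133,56),.164),onz(T,z(38,219),.164); print("rear",C,D,np.linalg.norm(C-D),(C+D)/2)
print("yaws",np.arctan2(-d[0],d[1]), np.arctan2(*((D-C)[:2]*[1,1])[::1]))
for n,uv,h in(("wide",(248,72),.104),("small",(65,297),.032),("stamp",(153,350),.078),("staple",(343,172),.028)): print(n,onz(T,z(*uv),h))
E
```

```text
tri (array([ 0.5267, -0.2307,  0.0901]), np.float64(0.0005498169025263399)) (array([ 0.4189, -0.1665,  0.0915]), np.float64(0.0009430543230396802))
[ 0.5261 -0.2295  0.097 ] [ 0.4192 -0.1653  0.097 ] 0.12475588330986728 [ 0.4727 -0.1974  0.097 ]
rear [ 0.6753 -0.052   0.164 ] [0.511 0.047 0.164] 0.1918133832984479 [ 0.5931 -0.0025  0.164 ]
yaws 1.0296541921713473 -1.028591053154997
wide [ 0.6686 -0.1788  0.104 ]
small [0.4307 0.0245 0.032 ]
stamp [ 0.3731 -0.0697  0.078 ]
staple [ 0.5653 -0.2963  0.028 ]
```

The measurements agree. The lip triangulates at 90–91 mm high and is 125 mm wide. Printer yaw is about 1.027 and its origin is about (0.540, -0.085). Next I'll check reachability along the lift arc and the lever stroke.

```bash
cat >> h.py <<'E'
YAW=1.027; O=np.array([.5400,-.0855])
XP=np.array([np.cos(YAW),np.sin(YAW),0]); YP=np.array([-XP[1],XP[0],0]); Z=np.array([0,0,1.])
def W(x,y,z): return np.array([*O,0])+x*XP+y*YP+z*Z
def P(w): d=np.array(w)-[*O,0]; return np.array([d@XP,d@YP,d[2]])
def ori(al,s=1,az=0):   # pitch down al from horizontal, pointing to printer's rear, turned az
    r=R.from_rotvec(Z*az); z=r.apply(np.cos(al)*XP-np.sin(al)*Z); y=s*r.apply(YP)
    return R.from_matrix(np.c_[np.cross(y,z),y,z]).as_quat()
D,Hf=.017,.0105
def lift(th,al,off=0,d=D):  # TCP so the upper tip corner touches the lip underside at d inside its edge
    r=.228-d; n=np.array([np.sin(al),np.cos(al)])
    p=np.array([.097-r*np.cos(th),.090+r*np.sin(th)])
    if th<al: p-=np.array([0,1])*d*np.tan(al-th)*np.cos(th)  # lip edge rides on the finger's face
    p=p-Hf*n-np.array([0,off]); return p
E
python3 - <<'E'
from h import *; from bench import manip
np.set_printoptions(precision=2,suppress=True)
for s in(1,-1):
  for az in(-.5,-.25,0,.25,.5):
    for al in(.2,.35,.5,.65,.8):
      ok=[]
      for th in(0,.3,.6,.9,1.2,1.35):
        x,z=lift(th,al,.012 if th==0 else 0); q=manip.solve_ik(W(x,0,z),ori(al,s,az)); ok.append(q is not None)
        if th==0: q0=q
      if sum(ok)>2: print(s,az,al,''.join('01'[k] for k in ok),q0, lift(0,al,.012))
for s in(1,-1):
  for al in(1.57,1.2,1.0,.8):
    print("lever",s,al,[manip.solve_ik(W(x,.069,.12),ori(al,s)) is not None for x in(-.1,-.04,0)])
print(manip.current_clock())
E
```

```text
1 -0.5 0.2 111110 [ 1.47  1.1  -0.43  2.17 -1.36  0.99 -1.57] [-0.12  0.06]
1 -0.5 0.35 111111 [ 1.62  1.06 -0.64  2.21 -1.26  0.68 -1.72] [-0.12  0.06]
1 -0.5 0.5 111111 [ 1.55  0.92 -0.64  2.24 -1.31  0.59 -1.8 ] [-0.12  0.06]
1 -0.5 0.65 111110 [ 1.47  0.8  -0.64  2.26 -1.3   0.5  -1.93] [-0.12  0.06]
1 -0.5 0.8 111100 [ 1.19  0.63 -0.42  2.27 -1.35  0.53 -2.05] [-0.12  0.05]
1 -0.25 0.2 111111 [ 1.02  1.04  0.01  1.99 -1.31  1.41 -1.68] [-0.12  0.06]
1 -0.25 0.35 111111 [ 0.81  0.95  0.24  2.05 -1.4   1.43 -1.7 ] [-0.12  0.06]
1 -0.25 0.5 111111 [ 0.77  0.84  0.24  2.09 -1.38  1.28 -1.78] [-0.12  0.06]
1 -0.25 0.65 111111 [ 0.71  0.74  0.24  2.12 -1.34  1.12 -1.88] [-0.12  0.06]
1 -0.25 0.8 111111 [ 0.45  0.7   0.46  2.15 -1.36  1.1  -1.96] [-0.12  0.05]
1 0 0.2 111111 [ 0.62  1.15  0.46  1.81 -1.35  1.83 -1.68] [-0.12  0.06]
1 0 0.35 111111 [ 0.6   1.05  0.46  1.86 -1.31  1.67 -1.73] [-0.12  0.06]
1 0 0.5 111111 [ 0.57  0.94  0.46  1.91 -1.27  1.52 -1.79] [-0.12  0.06]
1 0 0.65 111111 [ 0.35  0.93  0.68  1.97 -1.33  1.52 -1.81] [-0.12  0.06]
1 0 0.8 111111 [ 0.13  0.96  0.9   2.
[... 2272 characters left out ...]
11 [ 0.42  0.82  0.48  1.85 -1.02  1.32  1.23] [-0.12  0.05]
-1 0.5 0.2 111111 [ 0.99  1.2  -0.25  1.41 -0.63  1.66  1.06] [-0.12  0.06]
-1 0.5 0.35 111111 [ 0.9   1.09 -0.13  1.48 -0.66  1.59  1.1 ] [-0.12  0.06]
-1 0.5 0.5 111111 [ 0.71  0.99  0.11  1.56 -0.77  1.55  1.2 ] [-0.12  0.06]
-1 0.5 0.65 111111 [ 0.56  0.92  0.28  1.64 -0.83  1.48  1.24] [-0.12  0.06]
-1 0.5 0.8 111111 [ 0.52  0.83  0.27  1.71 -0.77  1.33  1.19] [-0.12  0.05]
lever 1 1.57 [True, True, True]
lever 1 1.2 [True, True, True]
lever 1 1.0 [True, True, True]
lever 1 0.8 [True, True, True]
lever -1 1.57 [True, True, True]
lever -1 1.2 [True, True, True]
lever -1 1.0 [True, True, True]
lever -1 0.8 [True, True, True]
0.1
```

```bash
python3 - <<'E'
from h import *; from bench import manip, effector, viewer
np.set_printoptions(precision=4,suppress=True)
p=manip.current_tool_pos()
effector.close(5); manip.servo_line([p[0],p[1],.42],vel=.3)
al=.5
manip.move_pose(W(-.26,0,.36),ori(1.0,-1)); print(manip.current_clock(),manip.current_q())
manip.move_pose(W(-.24,0,.14),ori(al,-1)); print(manip.current_clock(),manip.current_q(),P(manip.current_tool_pos()),manip.current_force(),manip.current_finger_gap())
c=viewer.get_calibration("wrist"); im=viewer.get_image("wrist"); cv2.imwrite("pics/w1.png",im[:,:,::-1])
import pickle; pickle.dump(c,open("c1.pkl","wb"))
for n,q in dict(lipL=(-.131,.065,.091),lipR=(-.131,-.065,.091),hL=(-.102,.0975,.0),fR=(-.102,-.095,0)).items(): print(n,proj(c,W(*q)))
E
```

```text
5.5583 [ 0.1707  0.3805  1.0155  1.7143 -0.7573  1.6355  0.7835]
6.4667 [ 0.6294  0.908   0.6667  1.7894 -1.143   1.7675  1.3167] [-0.2402 -0.0009  0.141 ] [-0.462   0.5485  0.1028] 0.0005761325586625054
lipL [[202.0292 197.596 ]]
lipR [[363.1511 197.7911]]
hL [[189.3666 242.1003]]
fR [[373.0897 242.3087]]
```

View pics/w1.png

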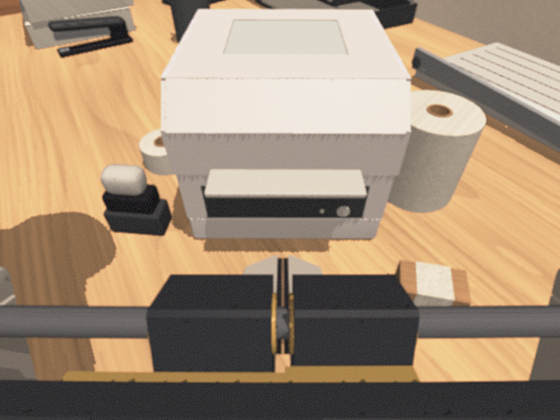

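The wrist view shows the lip with its front corners at about (204,196) and (367,196), against a prediction of 202–363. That puts the printer about 2.5 mm further to its right. The space in front is free, with the stamp at (137,200) and the staple box at (432,283). I'll correct the offset and lift.

```bash
sed -i 's/O=np.array(\[.5400,-.0855\])/O=np.array([.5421,-.0868])/' h.py; python3 - <<'E'
from h import *; from bench import manip, viewer
np.set_printoptions(precision=3,suppress=True)
al=.5;q=ori(al,-1); f0=manip.current_force()
def rep(t):
    f=manip.current_force()-f0; f=np.array([f@XP,f@YP,f[2]]); print(t,manip.current_clock(),P(manip.current_tool_pos()),f); return f
x,z=lift(0,al,.010)
manip.servo_line(W(-.20,0,z),q,vel=.15); f0=manip.current_force()
manip.servo_line(W(x,0,z),q,vel=.08); f=rep("in")
if np.linalg.norm(f)<4:
  for th in np.r_[0,.05,.1:1.36:.1]:
    x,z=lift(th,al); manip.servo_line(W(x,0,z),q,vel=.10); f=rep(round(th,2))
    if np.linalg.norm(f)>15: break
    if abs(th-.2)<1e-6: cv2.imwrite("pics/w2.png",viewer.get_image("wrist")[:,:,::-1]);  cv2.imwrite("pics/s2.png",viewer.get_image("scene")[:,:,::-1])
cv2.imwrite("pics/s3.png",viewer.get_image("scene")[:,:,::-1]); cv2.imwrite("pics/t3.png",viewer.get_image("top")[:,:,::-1])
E
```

```text
in 8.4167 [-0.12  -0.     0.061] [-0.087  1.612  0.596]
0.0 8.6667 [-0.12  -0.     0.072] [-0.041  1.321  0.709]
0.05 8.9333 [-0.119 -0.     0.083] [-1.31   0.608 -1.426]
0.1 9.2 [-0.118 -0.     0.095] [-2.673  1.789 -0.859]
0.2 9.5833 [-0.115 -0.     0.118] [-0.884  1.594 -0.578]
0.3 10.0583 [-0.11 -0.    0.14] [-0.472  1.991 -0.059]
0.4 10.4333 [-0.102 -0.     0.161] [ 0.851  0.713 -0.541]
0.5 10.8083 [-0.093 -0.     0.182] [-0.723  0.816  0.375]
0.6 11.1667 [-0.082 -0.     0.2  ] [-0.193  1.193 -0.115]
0.7 11.525 [-0.069  0.     0.217] [-1.217  0.844  0.159]
0.8 11.8833 [-0.055  0.     0.232] [0.072 1.916 0.056]
0.9 12.2417 [-0.039  0.     0.246] [-0.298  1.242  0.562]
1.0 12.6 [-0.022  0.     0.259] [0.415 1.89  0.017]
1.1 12.9583 [-0.003  0.     0.269] [ 0.645  1.334 -0.317]
1.2 13.3167 [0.016 0.    0.278] [ 1.44   2.117 -0.582]
1.3 13.675 [0.036 0.    0.284] [-0.887  1.728  0.786]
```

```bash
python3 - <<'E'
import cv2,numpy as np
a=cv2.imread("pics/s3.png")[110:310,150:350]; b=cv2.imread("pics/t3.png")[120:320,200:400]
cv2.imwrite("pics/z3.png",np.hstack([cv2.resize(k,(400,400),interpolation=cv2.INTER_CUBIC) for k in(a,b)]))
E
```

```text
(no output)
```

View pics/z3.png

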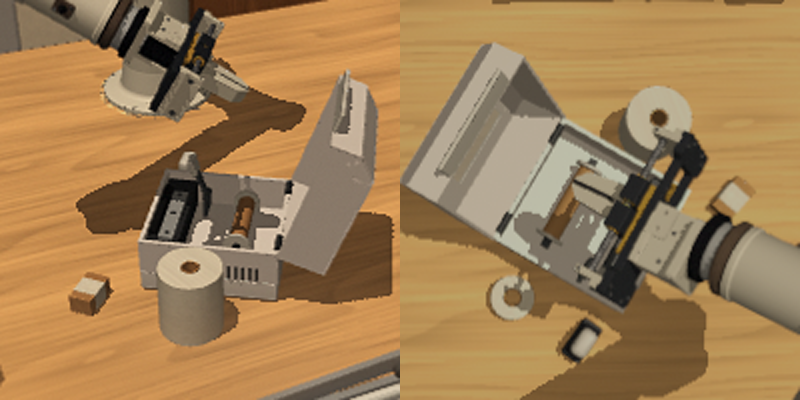

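The cover has fallen back and stands open behind the hinge. The light lever pad is visible at zoom (188,160) in the scene picture. I'll retreat to above the lever's front side and look at it close up.

```bash
python3 - <<'E'
from h import *; from bench import manip, viewer
import pickle
np.set_printoptions(precision=3,suppress=True)
manip.servo_line(W(-.10,.03,.30),ori(.8,-1),vel=.25)
out=[]
for k,(pos,al) in enumerate([((-.17,.0,.25),.9),((-.15,.069,.22),1.2)]):
    manip.servo_line(W(*pos),ori(al,-1),vel=.25); manip.sleep(.1)
    c=viewer.get_calibration("wrist"); im=viewer.get_image("wrist"); cv2.imwrite(f"pics/l{k}.png",im[:,:,::-1]); out.append(c)
    print(manip.current_clock(),"tip@.0,.15",*[proj(c,W(-.03+.07*np.sin(p),.069,.065+.07*np.cos(p))) for p in(-.5,-.35)],manip.current_force())
pickle.dump(out,open("c2.pkl","wb"))
a=[cv2.imread(f"pics/l{k}.png") for k in(0,1)]
cv2.imwrite("pics/l.png",np.hstack([cv2.resize(i,(400,300),interpolation=cv2.INTER_AREA) for i in a]))
E
```

```text
15.15 tip@.0,.15 [[209.73  189.872]] [[209.623 178.479]] [ 0.228 -0.255  0.175]
15.8333 tip@.0,.15 [[282.524 150.028]] [[282.522 136.302]] [ 0.338 -0.452  0.451]
```

View pics/l.png

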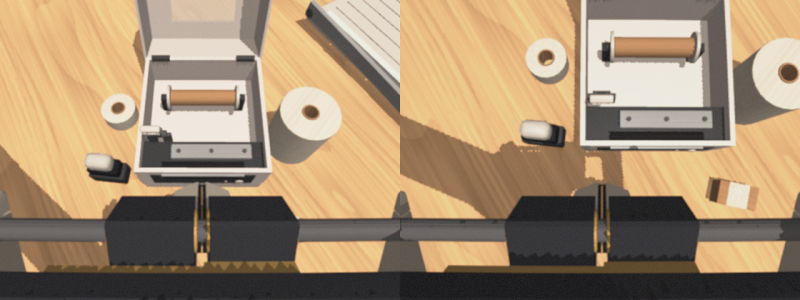

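The lever pad shows up in both views, at about (211,185) and (281,137). Predictions for lever angles 0 to 0.15 were (210, 178–190) and (282.5, 136–150), so the model holds. Now I'll push the lever along its arc, watching the force.

```bash
python3 - <<'E'
from h import *; from bench import manip, viewer
np.set_printoptions(precision=3,suppress=True)
al=1.2;q=ori(al,-1);n=np.array([np.sin(al),np.cos(al)])
def at(ph,dx=0): 
    p=np.array([-.03,.065])+.058*np.array([np.sin(ph),np.cos(ph)])+.0045*np.array([-np.cos(ph),np.sin(ph)])-.0095*n
    return W(p[0]+dx,.068,p[1])
manip.servo_line(at(-.5,-.03)+[0,0,.03],q,vel=.15)
manip.servo_line(at(-.5,-.018),q,vel=.1); manip.sleep(.2)
f0=np.mean([manip.current_force() for _ in range(1)],0)
def rep(t):
    f=manip.current_force()-f0; f=np.array([f@XP,f@YP,f[2]]); print(t,manip.current_clock(),P(manip.current_tool_pos()),f); return f
rep("pre")
for ph in np.arange(-.5,.51,.1):
    manip.servo_line(at(ph),q,vel=.06); f=rep(round(ph,2))
    if np.linalg.norm(f)>10: break
for d in np.arange(.001,.009,.001):
    if f[0]<-6: break
    manip.servo_line(at(.5,d),q,vel=.03); manip.sleep(.1); f=rep(d)
    if f[0]<-6: break
E
```

```text
pre 17.2833 [-0.089  0.067  0.111] [0. 0. 0.]
-0.5 17.7333 [-0.07   0.068  0.11 ] [-0.761 -0.72  -0.252]
-0.4 17.9833 [-0.065  0.068  0.113] [-0.433 -0.985  0.216]
-0.3 18.2333 [-0.06   0.068  0.116] [-1.138  0.814  0.112]
-0.2 18.4833 [-0.054  0.068  0.118] [-1.379  0.011 -0.169]
-0.1 18.7333 [-0.049  0.068  0.119] [-0.699 -0.328 -0.265]
-0.0 18.9833 [-0.043  0.068  0.12 ] [ 0.472 -0.177 -0.965]
0.1 19.2333 [-0.037  0.068  0.12 ] [-0.754  0.015 -0.857]
0.2 19.4833 [-0.031  0.068  0.119] [-1.191  0.427 -0.697]
0.3 19.7333 [-0.025  0.068  0.118] [ 0.207 -0.826  0.062]
0.4 19.9833 [-0.02   0.068  0.117] [-0.539  0.765  0.121]
0.5 20.2333 [-0.016  0.068  0.115] [-5.298  0.958  3.195]
0.001 20.5833 [-0.015  0.068  0.115] [-7.616  1.766  4.639]
```

The force rises right at the expected stop. Now I'll back off, move clear and check.

```bash
python3 - <<'E'
from h import *; from bench import manip, viewer
np.set_printoptions(precision=3,suppress=True)
q=ori(1.2,-1); p=P(manip.current_tool_pos())
manip.servo_line(W(p[0]-.03,.068,p[2]+.01),q,vel=.1)
manip.servo_line(W(-.15,.069,.22),q,vel=.2); manip.sleep(.1)
c=viewer.get_calibration("wrist"); w=viewer.get_image("wrist")[:,:,::-1]
print([proj(c,W(-.03+.07*np.sin(p),.069,.065+.07*np.cos(p))) for p in(.5,.4,.3)])
manip.servo_line(W(-.26,.0,.36),ori(1.0,-1),vel=.25); manip.sleep(.3)
s=viewer.get_image("scene")[110:310,150:350,::-1]; t=viewer.get_image("top")[120:320,200:400,::-1]
rs=lambda i,z:cv2.resize(i,z,interpolation=cv2.INTER_CUBIC)
cv2.imwrite("pics/end.png",np.hstack([rs(w[40:220,170:420],(400,288)),rs(s,(288,288))]))
cv2.imwrite("pics/endt.png",rs(t,(400,400))); print(manip.current_clock(),manip.current_force())
E
```

```text
[array([[285.666,  67.063]]), array([[285.688,  72.977]]), array([[285.705,  79.77 ]])]
23.3833 [ 0.218 -0.117  0.236]
```

View pics/end.png

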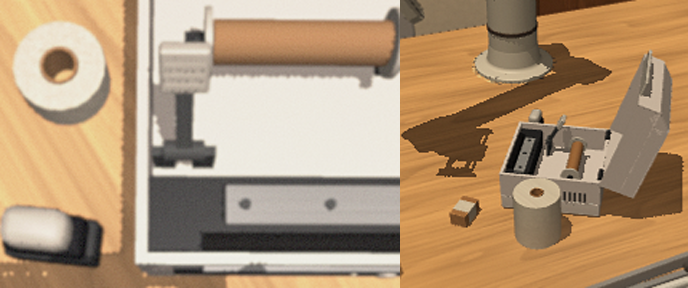

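View pics/endt.png

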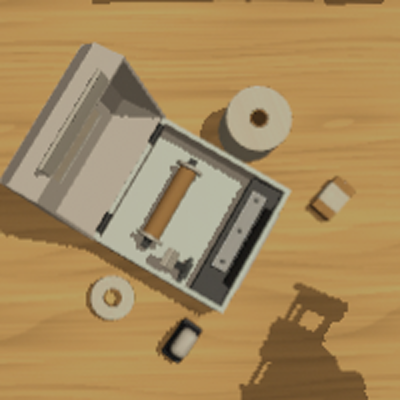

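The lever tip is at about (287,65) in the wrist view. The prediction for the stop was (286,67), so the lever is fully over. The cover leans back open, and the bystanders and case are where they were.

```bash
python3 -c "
from bench import manip
print(manip.hand_in())"
```

```text
the job is handed in; nothing more can be done
None
```

The job is handed in at about 23 s of the 58 s allowed: the cover leans back open by itself, the release lever is fully over at its rear stop, nothing nearby appears to have moved in the final pictures, and the hand is clear.

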